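# Park the winch roller at the top of the sloped gutter

### The job

On the wooden rack with two sloped gutters, push the black roller with the fingertips up its gutter, over the crest at the red line, so that it settles in the yellow seat against the red end stop and stays there when you let go. Only nudge it along gently: do not grip or ram it, lift it off the gutter or carry it, leave the brass roller at the foot of the other gutter and the other loose parts where they are, and finish with the robot clear of everything.

Things in the scene. Friction and masses are not known exactly. Their poses are not given: they have to be found in the camera images.
- roller: Black winch roller of slick hard plastic (friction about 0.2): a plain cylinder 50 mm in diameter and 60 mm long, about 0.3 kg (0.2 to 0.4), steel-grey rings on its end faces. Origin at its centre; its y axis is the cylinder's axis and stays across the gutter, its x and z axes turn as it rolls. Starts at the foot of either gutter against its lip; rolls back there if let go on the slope.
- bush: Brass roller of the same size (50 mm diameter, 60 mm long, about 0.35 kg), at the foot of the other gutter. Origin at its centre. It must stay there.
- bed: Twin gutter, fixed, tilted 9 degrees. Origin on its floor at the foot, midway between the gutters. x: up the slope; z: square to the floor; y: across. Two gutters 66 mm wide, centred at y = +45 and -45 mm, floor at z = 0 up to the crest. A foot lip (x = -8 to 0 mm, 10 mm high) holds each roller with its centre at x = 20, z = 25 mm.
- crest (a point): Top of the slope (thin red line), midway between the gutters: bed x = 180 mm, z = 0. Past it the yellow seat, 52 mm long, drops 11 degrees below level towards the stop. A roller whose centre is pushed past the crest rolls on by itself and rests against the stop, centre at bed x = 209, z = 16 mm.
- stop_foot (a point): Foot of the red end stop where the yellow seat meets it, midway between the gutters: bed x = 229 mm, z = -18 mm. The stop is an upright plate across both gutters, 42 mm high above this point, 10 mm thick.
- rail_top (a point): Top of the 24 mm wide middle rail, half way up the slope (bed x = 90, z = 14 mm). The rail and the two outer walls (8 mm thick) all stand 14 mm above the sloped floor, so rollers stick up 36 mm above them; they run from bed x = -12 to 242 mm.
- rack: Wooden base under the twin gutter, 280 mm by 180 mm, fixed to the bench. Origin at the centre of its underside on the bench top; x points level along the uphill direction, z up. The gutter bed's origin is at x = -115 mm, z = 34 mm in this frame.
- gear: Loose dark steel gear lying flat beside the rack, 68 mm across, 32 mm high with its hub; origin at the centre of its underside. To be left alone.
- socket: Loose steel wrench socket standing beside the rack, 28 mm across, 50 mm high; origin at the centre of its underside. To be left alone.
- wrench: Loose steel wrench lying beside the rack, 170 mm long, under 20 mm high; origin at the underside near mid-length. To be left alone.
- collar: Loose flat steel ring on the bench, 60 mm across, 14 mm high; origin at the centre of its underside. To be left alone.
- grease: Loose blue can standing on the bench, 70 mm across, 90 mm high; origin at the centre of its underside. To be left alone.
- driver: Loose screwdriver lying on the bench; origin at its underside. To be left alone.
There are look-alikes about, which are no part of the job. What is shaped like the roller but green or pink is not meant.

How it is judged:
On the way:
1. the black roller is on its way up the slope, in its gutter (x of roller in the frame of bed between 0.08 and 0.17 m and z of roller in the frame of bed below 0.034 m).
At the end, for the whole second after the job is handed in: The black roller lies at rest in the seat beyond the crest against the end stop (centre within about 7 mm of its resting place along the gutter), not touched by the robot, and the brass roller is within 20 mm of where it started (x of roller in the frame of bed between 0.202 and 0.216 m and z of roller in the frame of bed between 0.01 and 0.022 m and linear speed of roller below 0.02 m/s and contact force between the fingers and roller below 0.05 N and distance of bush from where it was at the start of the episode below 0.02 m).
It fails at once if the black roller is lifted (more than 12 mm off the gutter's floor) (z of roller in the frame of bed above 0.037 m).
It fails at once if the black roller is squeezed or rammed (fingers press on it with over 30 N) (contact force between the fingers and roller above 30 N).
It fails at once if the brass roller is pushed away from its place (more than 20 mm) (distance of bush from where it was at the start of the episode above 0.02 m).
It fails at once if a loose part beside the rack or on the bench is disturbed (moved more than 25 mm) (distance of any of gear, socket, wrench, collar, grease, driver from where it was at the start of the episode above 0.025 m).
It also fails if it takes over 42 s, if anything falls off the work surface, if the arm or the gripper's body presses on something with over 40 N, if the wrist force passes 120 N, or if a joint passes its speed limit or range.

### The arm

A 7-joint arm with a two-finger parallel gripper is mounted at the origin on the work surface. World frame = base frame: x ahead of the robot, y to its left, z up, the work surface at z = 0. Lengths are in m, angles in rad, forces in N, time in s.
With the tool pointing down it reaches from about 0.425 to 0.925 m from the base axis. Payload 6.8 kg.
Tool frame: the origin (TCP) lies midway between the tips of the shut fingers; the grasp point (between the pads) lies r.grasp_offset behind it (r.grasp_offset is the distance from the TCP to the grasp point, in m); z points along the fingers, y is the direction in which the jaws open and shut (so a half turn about z gives the same grasp; the last joint's range is limited). The gripper opens to 85 mm and grips with 20 to 120 N. Pads are 22 mm wide; open, the fingers measure 114 mm over their backs; the gripper's body (76 mm by 85 mm) begins 54 mm behind the grasp point. The pads swing forward as they close: fully open they stand 13 mm farther back than shut.
Start: joints at [1.067, 0.477, 0.022, 1.555, -0.011, 1.109, -0.083], TCP at [0.26, -0.623, 0.231] pointing down, gripper open.
Joint ranges: [-2.96, 2.96], [-0.34, 2.1], [-1.41, 1.46], [0.24, 2.44], [-1.37, 4.51], [0.17, 1.92], [-2.96, 2.96]. Speed limits (rad/s): [2.39, 2.39, 3.14, 3.14, 3.14, 3.14, 3.14].

### API

Orientations are given as a rotation vector (axis times angle).
In Python, from bench import r gives the robot as it stands. The module is installed in compiled form; this text tells all that it offers.
- The arm moves only by the tool send_rows, never from a script. Its argument "moves" is one flat list of numbers, 4 for each row, row after row: the shift along the tool's x, y, z in mm, then the turn about the tool's z in degrees. A call has 1 to 8 rows; each row is the pose to reach, as a shift and turn from the pose commanded when the call began, along the tool's axes at that moment; what a row does not reach only later rows make up. A row lasts 1/8 s, in which the tool goes at most 62.5 mm and 10.7 degrees, less where a joint would pass 70% of its speed; a pose out of reach is approached as far as the arm can. A call with a gripper value outside its range is refused whole. "hand" is the closure, from 0 (fully open) to 1 (shut), set as the call begins (left out, the last holds). The fingers move at their own pace and stop on an object; "newtons" is the grip in N (left out, the last holds). Time passes only in rows, so rows that repeat a pose let the fingers close. It gives the time, the measured TCP pose, the force and the opening at its end, in the units of the state.
- r.get_obs(): the state, without advancing time (a new reading comes with each control period).
- r.grab_frame(name): name is "scene" or "top"; returns a dict with "img" (400x640x3 uint8, red, green, blue), "mtx" (3x3 intrinsics, pixels), "D" ([k1, k2, p1, p2, k3] as OpenCV has them; the pictures are not rectified), "world_to_cam" (4x4, takes a point from world to camera coordinates). Camera axes: x right, y up, looking along -z (the intrinsics and any distortion apply to the point x, -y, -z); pixel columns grow to the right and rows downward; lengths in m; the calibration is good to about 2 mm. A picture is of the moment at which its call begins. There is no depth.
- r.hand_in(): hands the job in, once; it reports no verdict.
The state is a dict: "clock": time; "joints": joint angles; "qvel": joint speeds; "tau": joint torques, N m; "tcp_pos": TCP position; "orientation": TCP orientation; "contact_force": force on the tool from outside, world axes, zero at the start; "moment": the same for the moment, N m; "grip_width": finger opening in m.
Only numpy, scipy, OpenCV 4.12 (cv2) and the standard library are available. Lean on these libraries where they do the work, as an engineer would, in place of code of your own. Each camera call takes 0.05 s, during which the arm holds its last target.

## Working session

There is one attempt and no reset: what is moved stays moved. The work goes in short steps, Python scripts to look and compute and a tool call to move; the robot and the scene stay as the last step left them, time stands still between calls to the robot, and variables do not carry over. Pictures are saved under pics/ and viewed, and the job is handed in when it is done.

Besides the shell and the picture viewer there is one more tool, called after "Emit:" in YAML: its name, and indented under it one key for each argument. send_rows: Moves the arm, as the interface text tells. Its arguments: {"type":"object","properties":{"moves":{"type":"array"},"hand":{"type":"number"},"newtons":{"type":"number"}},"required":["moves"]}

```bash
mkdir -p pics; python3 - <<'E'
from bench import r
import cv2, pickle
o=r.get_obs(); print(o, r.grasp_offset)
for n in("scene","top"):
    f=r.grab_frame(n); pickle.dump(f,open(f"{n}0.pkl","wb"))
    cv2.imwrite(f"pics/{n}0.png",f["img"][:,:,::-1]); print(n,f["mtx"],f["D"],f["world_to_cam"])
E
```

```text
{'clock': 0.0, 'joints': array([ 1.06689255,  0.47778731,  0.02233867,  1.55647815, -0.01148337,
        1.10930536, -0.08307835]), 'qvel': array([-0.00129305, -0.00090028, -0.00029814, -0.00172239,  0.00121431,
       -0.00184374, -0.00100067]), 'tau': array([-1.14070635e-04, -5.96453762e+01,  1.60783432e+00, -2.81201345e+01,
        1.24856411e-02,  9.33278556e-03, -1.89495915e-05]), 'tcp_pos': array([ 0.25999279, -0.62226077,  0.23032301]), 'orientation': array([-3.07851363e+00, -6.17406205e-01,  8.03027592e-04]), 'contact_force': array([-0.26162024, -0.52706878,  0.72838083]), 'moment': array([ 0.03840409,  0.04133952, -0.03140013]), 'grip_width': 0.08525541290714014} 0.0187
scene [[420.2623968    0.         325.17232685]
 [  0.         420.2623968  196.86203677]
 [  0.           0.           1.        ]] [-0.05458553  0.          0.          0.          0.        ] [[-0.33158766  0.94341814  0.00343998  0.16437744]
 [-0.67248253 -0.23891483  0.70049051  0.33917067]
 [ 0.66167731  0.22996068  0.71365343 -1.51608143]
 [ 0.          0.          0.          1.        ]]
top [[363.8724596    0.         320.56341223]
 [  0.         363.8724596  197.89630846]
 [  0.           0.           1.        ]] [-0.00382096  0.          0.          0.          0.        ] [[ 0.01261935 -0.99990878 -0.00481505  0.02619089]
 [ 0.98210635  0.01148948  0.18797636 -0.57206888]
 [-0.18790389 -0.00710103  0.98216175 -0.97863364]
 [ 0.          0.          0.          1.        ]]
```

View pics/scene0.png

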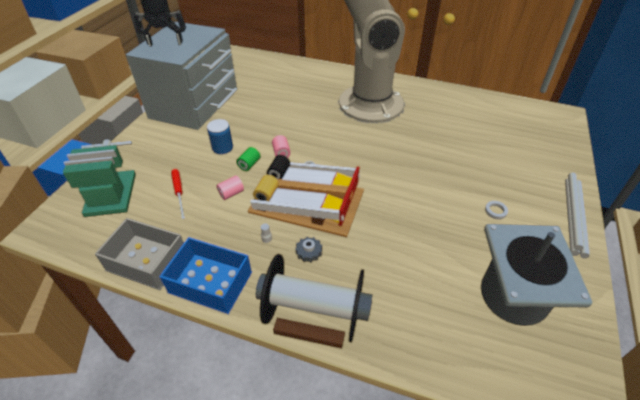

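View pics/top0.png

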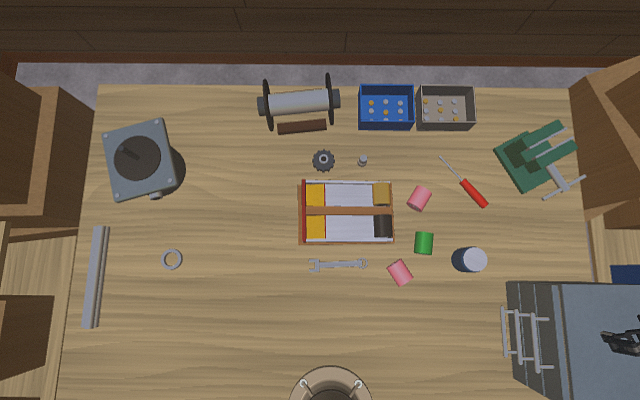

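The black roller is in the gutter nearer the robot (top view ~(383,226), scene ~(278,168)). The slope rises to the left in the top view (+y), with the stop at x≈304 px. I'll zoom in on both to pick corners.

```bash
python3 - <<'E'
import cv2,pickle
f=pickle.load(open("top0.pkl","rb"))["img"][165:285,285:445,::-1]
cv2.imwrite("pics/topz.png",cv2.resize(f,None,fx=5,fy=5,interpolation=cv2.INTER_CUBIC))
f=pickle.load(open("scene0.pkl","rb"))["img"][125:245,230:390,::-1]
cv2.imwrite("pics/scenez.png",cv2.resize(f,None,fx=5,fy=5,interpolation=cv2.INTER_CUBIC))
E
```

```text
(no output)
```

View pics/topz.png

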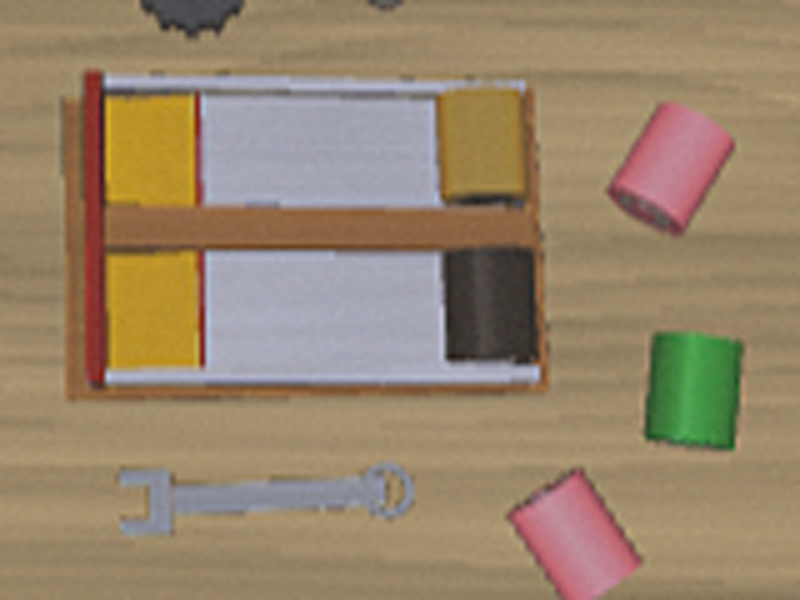

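View pics/scenez.png

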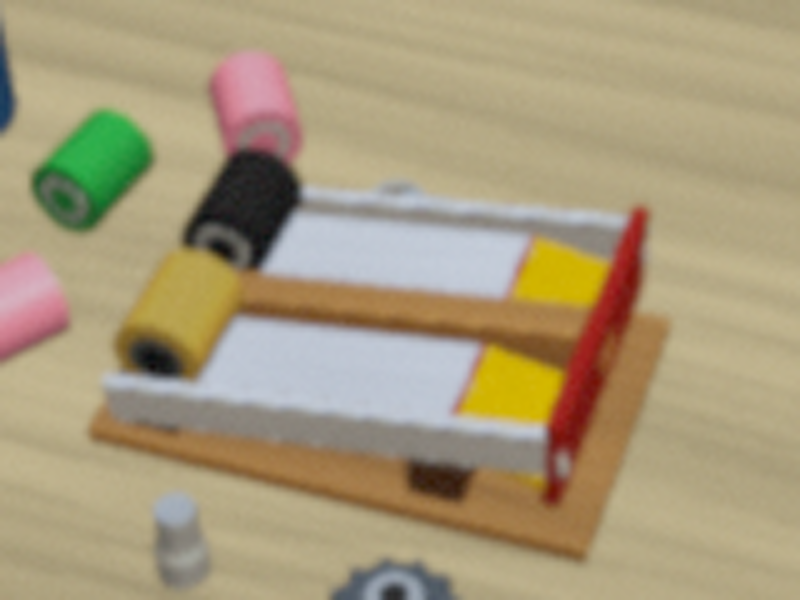

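```bash
cat > h.py <<'E'
import numpy as np,cv2,pickle
from scipy.optimize import least_squares
F={n:pickle.load(open(f"{n}0.pkl","rb")) for n in("top","scene")}
def proj(n,P,F=F):
    f=F[n];P=np.atleast_2d(P);W=np.array(f["world_to_cam"])
    c=P@W[:3,:3].T+W[:3,3]; c=c*[1,-1,-1]
    return cv2.projectPoints(c.reshape(-1,1,3),np.zeros(3),np.zeros(3),np.array(f["mtx"]),np.array(f["D"]))[0].reshape(-1,2)
a=np.radians(9)
def b2r(p): # bed mm->rack m
    x,y,z=np.array(p)/1000.
    return np.array([-.115+x*np.cos(a)-z*np.sin(a),y,.034+x*np.sin(a)+z*np.cos(a)])
def r2w(p,X,Y,yaw,dz=0):
    c,s=np.cos(yaw),np.sin(yaw)
    return np.array([X+c*p[0]-s*p[1],Y+s*p[0]+c*p[1],p[2]+dz])
def b2w(p,q): return r2w(b2r(p),*q)
E
cat > fit.py <<'E'
from h import *
off={"top":(285,165),"scene":(230,125)}
B=[("top",(526,79),(-12,-86,14)),("top",(541,381),(-12,86,14)),("top",(536,209),(-12,-12,14)),("top",(538,247),(-12,12,14)),
("scene",(105,377),(-12,-86,14)),
("top",(482,90),(20,-75,50)),("top",(482,198),(20,-15,50)),("top",(490,250),(20,15,50)),("top",(490,360),(20,75,50)),
("scene",(247,283),(28,-12,14)) ][:9]
R=[("top",(67,398),(140,90)),("top",(547,390),(-140,90)),("top",(65,98),(140,-90)),
("scene",(91,431),(-140,-90)),("scene",(583,554),(140,-90)),("scene",(668,320),(140,90))]
def res(v):
    q=v[:4];o=[]
    for n,px,p in B: o.append(proj(n,b2w(p,q))[0]-(np.array(px)/5+off[n]))
    for n,px,p in R: o.append(proj(n,r2w(np.array([p[0]/1e3,p[1]/1e3,v[4]]),*q))[0]-(np.array(px)/5+off[n]))
    return np.array(o).ravel()
s=least_squares(res,[.6,-.05,1.57,0,.015],loss="soft_l1")
print(s.x,np.degrees(s.x[2])); print(np.round(res(s.x).reshape(-1,2),1).tolist())
q=s.x[:4]; np.save("q.npy",q)
for p in [(20,45,25),(209,45,16),(180,0,0),(20,-45,25)]: print(p,b2w(p,q))
for n in off:
    im=np.ascontiguousarray(F[n]["img"][:,:,::-1]);x0,y0=off[n]
    im=cv2.resize(im[y0:y0+120,x0:x0+160],None,fx=5,fy=5,interpolation=cv2.INTER_CUBIC)
    L=[[(180,-78,0),(180,-12,0)],[(180,78,0),(180,12,0)],[(-12,-86,14),(242,-86,14)],[(-12,86,14),(242,86,14)],[(-12,12,14),(242,12,14)],[(-12,-12,14),(242,-12,14)]]
    for sg in(1,-1):
        for e in(15,75):
            c=[(20+25*np.cos(t),sg*e,25+25*np.sin(t)) for t in np.linspace(0,6.28,20)]
            L+=list(zip(c[:-1],c[1:]))
    for A_,B_ in L:
        pp=[(proj(n,b2w(k,q))[0]-(x0,y0)+.0)*5 for k in(A_,B_)]
        cv2.line(im,*[tuple(int(v) for v in k) for k in pp],(0,255,0),1)
    cv2.imwrite(f"pics/{n}_ov.png",im)
# loose parts, from top, on plane z
E
python3 fit.py
```

```text
[ 0.53439349 -0.03916274  1.59804068 -0.00295212  0.00675642] 91.56098638058461
[[-0.6, 0.9], [-0.5, 0.2], [-1.3, 0.2], [-1.3, 0.9], [-0.9, 0.5], [1.7, -0.7], [2.7, -1.0], [1.6, -0.6], [2.7, -0.6], [-0.7, 0.6], [-0.5, 0.7], [-0.5, 0.2], [-0.6, -0.2], [0.4, 0.0], [0.5, 0.1]]
(20, 45, 25) [ 0.49211133 -0.13950888  0.05886878]
(209, 45, 16) [0.48698781 0.04850233 0.0795457 ]
(180, 0, 0) [0.53268319 0.02359786 0.05920609]
(20, -45, 25) [ 0.58207793 -0.13705719  0.05886878]
```

```bash
sed -i 's/\]\[:9\]/][:5]/' fit.py; python3 fit.py; python3 - <<'E'
import cv2,numpy as np
a=cv2.imread("pics/top_ov.png");b=cv2.imread("pics/scene_ov.png")
cv2.imwrite("pics/ov.png",cv2.resize(np.vstack([a[:450],b[100:550]]),(710,800))[:800][:, :]) if 0 else None
E
```

```text
[ 5.35146196e-01 -4.02796851e-02  1.60095698e+00  2.95001902e-04
  3.63179482e-03] 91.72807806090852
[[-0.1, 0.3], [0.2, -0.2], [-0.7, -0.4], [-0.7, 0.3], [-1.5, -0.2], [-0.3, 0.4], [0.0, 0.3], [-0.2, 0.1], [-1.1, -0.0], [0.0, 0.0], [-0.0, 0.1]]
(20, 45, 25) [ 0.49315685 -0.14074871  0.0621159 ]
(209, 45, 16) [0.48748506 0.04724676 0.08279282]
(180, 0, 0) [0.53325288 0.02247566 0.06245321]
(20, -45, 25) [ 0.58311592 -0.13803466  0.0621159 ]
```

View pics/top_ov.png

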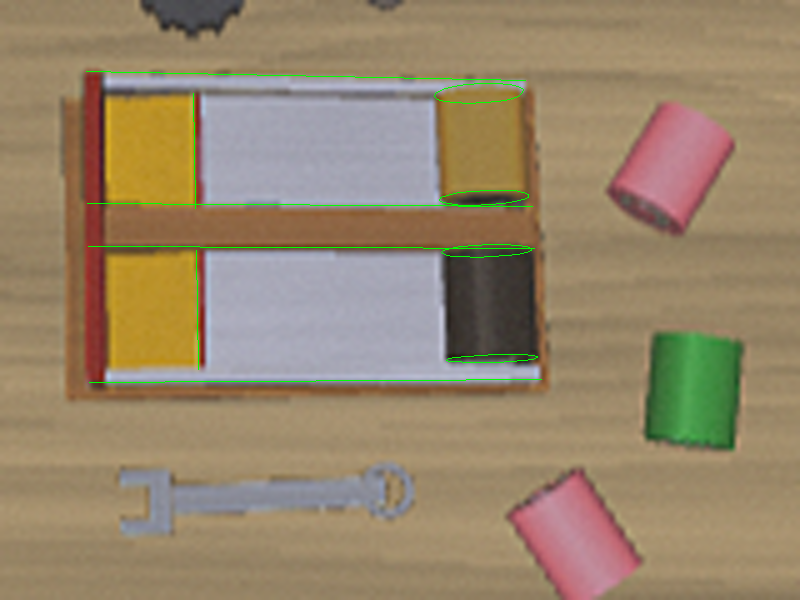

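View pics/scene_ov.png

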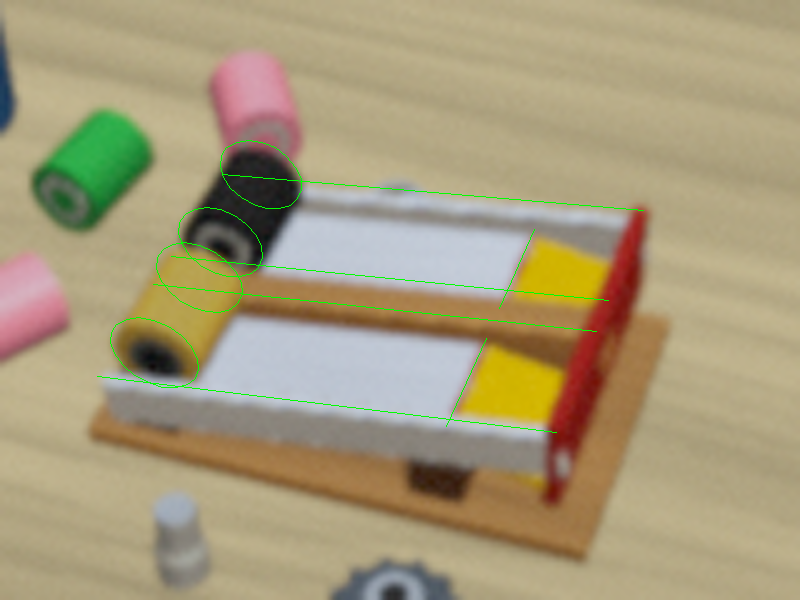

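```bash
cat > st.py <<'E'
from h import *
from bench import r
from scipy.spatial.transform import Rotation as Ro
o=r.get_obs();R=Ro.from_rotvec(o["orientation"]).as_matrix();q=np.load("q.npy")
def go(w): return np.round(R.T@(np.array(w)-o["tcp_pos"])*1000,1)
u=np.array([np.cos(q[2]),np.sin(q[2]),0])
C=b2w((20,45,25),q)
def rep():
    print("t",o["clock"],"tcp",o["tcp_pos"].round(4),"F",o["contact_force"].round(2),"w",round(o["grip_width"],4),"j",o["joints"].round(2))
    print("turn to do (tool deg)",np.degrees(np.arctan2(*(R.T@u)[[1,0]])))
E
python3 - <<'E'
from st import *
rep(); w=C-u*.062; w[2]=.25; print(w,go(w))
for n,px,z in [("green",(424,243),.025),("can",(470,259),.09),("pink",(419,197),.025),("pink2",(400,272),.025),("wrench",(338,265),.01),("gear",(324,160),.03)]:
    print(n,least_squares(lambda v:(proj("top",[v[0],v[1],z])[0]-px),[.5,0]).x.round(3))
E
```

```text
t 0.1 tcp [ 0.26   -0.6223  0.2304] F [ 0.86  0.06 -0.58] w 0.0848 j [ 1.07  0.48  0.02  1.56 -0.01  1.11 -0.08]
turn to do (tool deg) -69.05093560113899
[ 0.49502653 -0.20272051  0.25      ] [ 378.6 -296.6  -19.1]
green [ 0.45  -0.263]
can [ 0.405 -0.365]
pink [ 0.583 -0.254]
pink2 [ 0.368 -0.192]
wrench [ 0.385 -0.019]
gear [0.691 0.025]
```

Emit:
send_rows:
  moves: [0, 0, -20, 0, 40, -30, -20, -8, 90, -70, -20, -17, 140, -110, -20, -26, 190, -150, -20, -35, 245, -190, -20, -44, 300, -235, -20, -53, 350, -275, -20, -62]
  hand: 1
  newtons: 20

```text
clock: 1.1
tcp_pos: [0.468, -0.25, 0.2512]
orientation: [-2.317, -2.122, 0.0]
contact_force: [1.1, -0.5, 0.9]
grip_width: 0.0001
```

```bash
python3 - <<'E'
from st import *
rep(); w=C-u*.062; w[2]=.25; print(w,go(w))
E
```

```text
t 1.1 tcp [ 0.468  -0.25    0.2512] F [ 1.12 -0.47  0.91] w 0.0001 j [ 0.68  0.24 -0.36  1.86  0.1   1.06  0.19]
turn to do (tool deg) -6.766646397202469
[ 0.49502653 -0.20272051  0.25      ] [49.5 22.8  1.2]
```

Emit:
send_rows:
  moves: [15, 7, 1, -7, 35, 15, 1, -7, 49, 23, 1, -7, 49, 23, 1, -7, 49, 23, 1, -7]

```text
clock: 1.72
tcp_pos: [0.4945, -0.2061, 0.2501]
orientation: [-2.19, -2.252, 0.001]
contact_force: [0.3, 0.1, 0.3]
grip_width: 0.0
```

```bash
cat > look.py <<'E'
import sys
from st import *
import st
k=sys.argv[1]; rep()
ims=[]
for n,(x0,y0) in (("top",(290,160)),("scene",(230,105))):
    f=r.grab_frame(n); im=np.ascontiguousarray(f["img"][:,:,::-1])
    G={n:f}; p=proj(n,o["tcp_pos"],G)[0]
    im=cv2.resize(im[y0:y0+120,x0:x0+160],None,fx=4,fy=4,interpolation=cv2.INTER_CUBIC)
    c=tuple(int(v) for v in (p-(x0,y0))*4); cv2.drawMarker(im,c,(0,255,0),0,15,1)
    ims.append(im[:300] if n=="scene" else im[40:340])
cv2.imwrite(f"pics/{k}.png",np.vstack(ims))
E
python3 look.py a1; python3 - <<'E'
from st import *
w=C-u*.062; w[2]=.053; print(w,go(w))
E
```

```text
t 1.725 tcp [ 0.4945 -0.2061  0.2501] F [0.31 0.08 0.34] w 0.0 j [ 0.62  0.26 -0.41  1.84  0.12  1.06  0.2 ]
turn to do (tool deg) -0.11472496481390304
[ 0.49502653 -0.20272051  0.053     ] [  3.6   0.8 197.2]
```

View pics/a1.png

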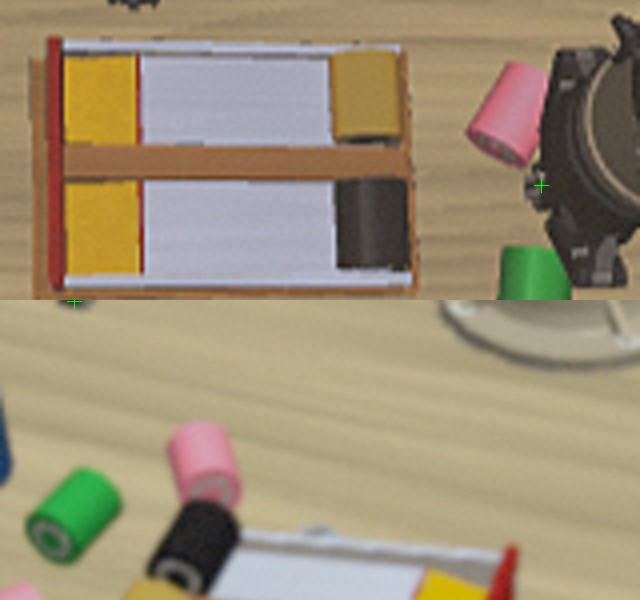

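The fingertips hang clear, between the green and pink rollers and in line with the black roller's gutter. I'll descend behind it.

Emit:
send_rows:
  moves: [0, 0, 40, 0, 0, 0, 80, 0, 0, 0, 120, 0, 0, 0, 150, 0, 0, 0, 175, 0, 0, 0, 190, 0, 0, 0, 197, 0, 0, 0, 197, 0]

```text
clock: 2.82
tcp_pos: [0.4951, -0.2054, 0.0535]
orientation: [2.189, 2.253, 0.0]
contact_force: [0.3, 1.0, 0.8]
grip_width: 0.0003
```

```bash
python3 look.py a2; python3 - <<'E'
from st import *
w=C-u*.036; w[2]=.053; print(C,w,go(w))
E
```

```text
t 2.825 tcp [ 0.4951 -0.2054  0.0535] F [0.32 1.04 0.84] w 0.0003 j [ 0.55  0.52 -0.34  2.01  0.27  0.66  0.06]
turn to do (tool deg) -0.06473458135162596
[ 0.49315685 -0.14074871  0.0621159 ] [ 0.49424247 -0.17673233  0.053     ] [28.7 -0.5  1.1]
```

View pics/a2.png

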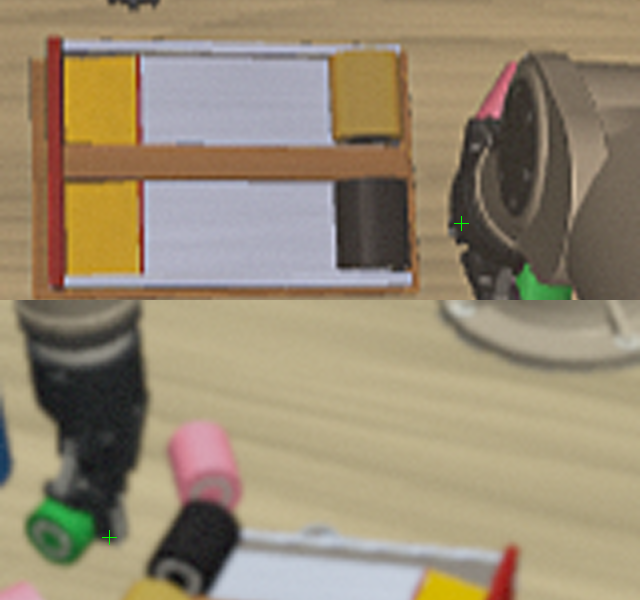

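Emit:
send_rows:
  moves: [6, 0, 0, 0, 12, 0, 0, 0, 18, 0, 0, 0, 22, 0, 0, 0, 25, 0, 0, 0, 28, 0, 0, 0, 31, 0, 0, 0, 34, 0, -1, 0]

```text
clock: 3.92
tcp_pos: [0.494, -0.1716, 0.0544]
orientation: [2.189, 2.253, -0.0]
contact_force: [-0.4, -1.9, 0.2]
grip_width: -0.0002
```

```bash
python3 look.py a3
```

```text
t 3.925 tcp [ 0.494  -0.1716  0.0544] F [-0.42 -1.87  0.2 ] w -0.0002 j [ 0.49  0.5  -0.35  2.04  0.27  0.65 -0.  ]
turn to do (tool deg) -0.08375632639118476
```

View pics/a3.png

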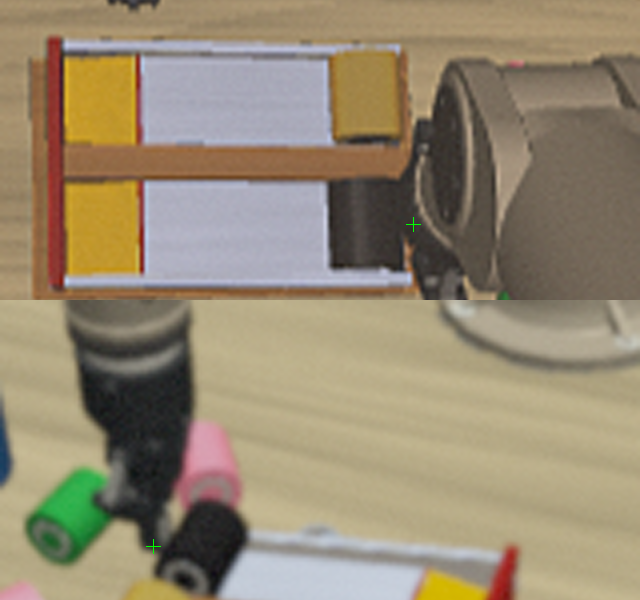

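Contact is made and the roller has moved off its lip. I'll push on up the slope slowly, raising the tips about 16% as I go.

Emit:
send_rows:
  moves: [3, 0, -0.5, 0, 6, 0, -1, 0, 9, 0, -1.5, 0, 12, 0, -2, 0, 16, 0, -2.5, 0, 20, 0, -3, 0, 24, 0, -4, 0, 28, 0, -4.5, 0]

```text
clock: 5.03
tcp_pos: [0.4931, -0.1429, 0.0589]
orientation: [2.189, 2.254, 0.0]
contact_force: [-1.0, -1.8, 2.0]
grip_width: 0.0
```

```bash
python3 look.py a4
```

```text
t 5.025 tcp [ 0.4931 -0.1429  0.0589] F [-0.96 -1.77  1.96] w 0.0 j [ 0.45  0.48 -0.35  2.06  0.27  0.65 -0.05]
turn to do (tool deg) -0.045778698832417634
```

View pics/a4.png

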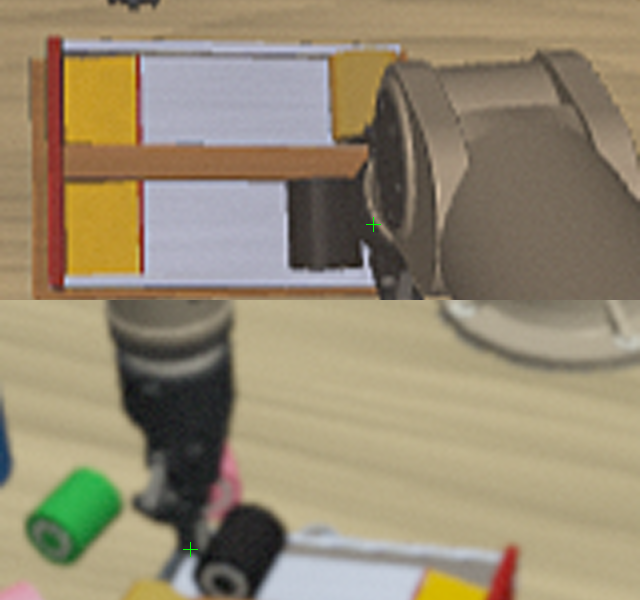

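Emit:
send_rows:
  moves: [4, 0, -0.6, 0, 9, 0, -1.4, 0, 14, 0, -2.2, 0, 19, 0, -3, 0, 24, 0, -3.8, 0, 29, 0, -4.6, 0, 34, 0, -5.4, 0, 38, 0, -6, 0]

```text
clock: 6.12
tcp_pos: [0.492, -0.1049, 0.0649]
orientation: [-2.189, -2.254, -0.0]
contact_force: [0.7, -0.3, 1.1]
grip_width: -0.0001
```

Emit:
send_rows:
  moves: [4, 0, -0.6, 0, 9, 0, -1.4, 0, 14, 0, -2.2, 0, 19, 0, -3, 0, 24, 0, -3.8, 0, 29, 0, -4.6, 0, 34, 0, -5.4, 0, 38, 0, -6, 0]

```text
clock: 7.12
tcp_pos: [0.4909, -0.0669, 0.0708]
orientation: [-2.189, -2.254, 0.0]
contact_force: [-0.3, -1.6, 0.3]
grip_width: 0.0002
```

```bash
python3 look.py a5
```

```text
t 7.125 tcp [ 0.4909 -0.0669  0.0708] F [-0.29 -1.63  0.28] w 0.0002 j [ 0.32  0.44 -0.38  2.09  0.26  0.66 -0.2 ]
turn to do (tool deg) -0.043127230027912536
```

View pics/a5.png

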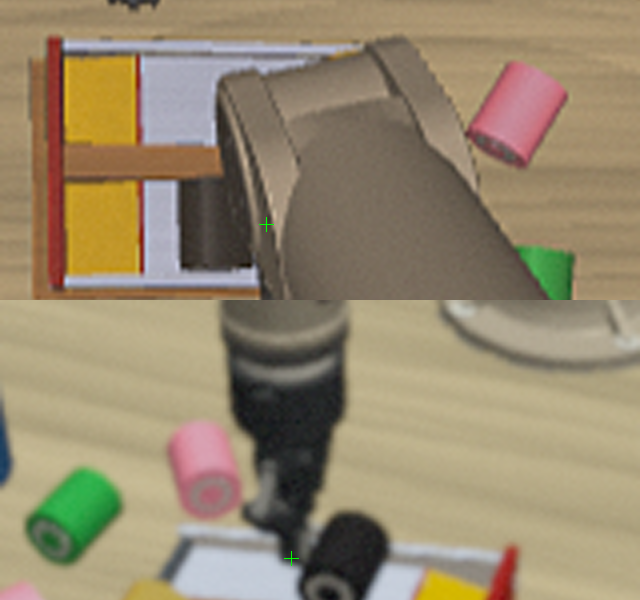

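Emit:
send_rows:
  moves: [4, 0, -0.6, 0, 9, 0, -1.4, 0, 14, 0, -2.2, 0, 19, 0, -3, 0, 24, 0, -3.8, 0, 29, 0, -4.6, 0, 33, 0, -5.2, 0, 36, 0, -5.6, 0]

```text
clock: 8.22
tcp_pos: [0.4899, -0.031, 0.0764]
orientation: [2.188, 2.254, -0.0]
contact_force: [1.2, -1.4, 1.6]
grip_width: -0.0002
```

Emit:
send_rows:
  moves: [3, 0, -0.4, 0, 6, 0, -0.8, 0, 9, 0, -1.2, 0, 12, 0, -1.6, 0, 15, 0, -2, 0, 18, 0, -2, 0, 20, 0, -2, 0, 20, 0, -2, 0]

```text
clock: 9.22
tcp_pos: [0.4893, -0.0109, 0.0784]
orientation: [-2.188, -2.254, -0.0]
contact_force: [-0.0, -0.1, 0.5]
grip_width: 0.0002
```

```bash
python3 look.py a6
```

```text
t 9.225 tcp [ 0.4893 -0.0109  0.0784] F [-0.03 -0.09  0.48] w 0.0002 j [ 0.22  0.42 -0.39  2.1   0.25  0.67 -0.31]
turn to do (tool deg) -0.023574849528288658
```

View pics/a6.png

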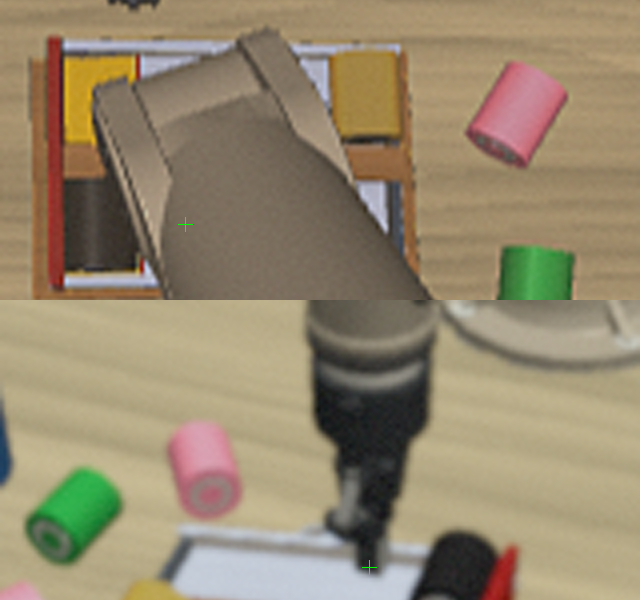

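The roller has rolled over the crest and lies against the red stop: top view crop x 65–137, with the stop edge at 63. The fingers stand behind it, not touching. Next I back off and lift clear.

Emit:
send_rows:
  moves: [-6, 0, -1, 0, -12, 0, -4, 0, -15, 0, -15, 0, -15, 0, -40, 0, -15, 0, -75, 0, -15, 0, -110, 0, -15, 0, -140, 0, -15, 0, -150, 0]

```text
clock: 10.32
tcp_pos: [0.4907, -0.0264, 0.2308]
orientation: [2.187, 2.251, 0.004]
contact_force: [-0.1, -0.1, -0.6]
grip_width: -0.0001
```

Emit:
send_rows:
  moves: [-25, 0, 0, 0, -60, 0, 0, 0, -100, 0, 0, 0, -140, 0, 0, 0, -170, 0, 0, 0, -190, 0, 0, 0, -200, 0, 0, 0, -200, 0, 0, 0]

```text
clock: 11.32
tcp_pos: [0.4956, -0.226, 0.2282]
orientation: [-2.189, -2.253, -0.0]
contact_force: [-0.2, 1.0, -0.3]
grip_width: -0.0001
```

```bash
cat > fin.py <<'E'
from st import *
rep(); ims=[]
for n,(x0,y0) in (("top",(290,160)),("scene",(230,125))):
    f=r.grab_frame(n); d=np.abs(f["img"].astype(int)-F[n]["img"]).sum(2)
    cv2.imwrite(f"pics/fin_{n}.png",f["img"][:,:,::-1])
    im=np.ascontiguousarray(f["img"][y0:y0+120,x0:x0+160,::-1]);im=cv2.resize(im,None,fx=4,fy=4,interpolation=cv2.INTER_CUBIC)
    for e in(15,75):
        P=proj(n,np.array([b2w((209+25*np.cos(t),e,16+25*np.sin(t)),q) for t in np.linspace(0,6.28,24)]))
        cv2.polylines(im,[((P-(x0,y0))*4).astype(np.int32)],True,(0,255,0),1)
    ims.append(im[40:340] if n=="top" else im[60:360])
cv2.imwrite("pics/fin.png",np.vstack(ims))
E
python3 fin.py
```

```text
t 11.325 tcp [ 0.4956 -0.226   0.2282] F [-0.19  1.02 -0.31] w -0.0001 j [ 0.58  0.29 -0.32  1.85  0.1   1.02  0.25]
turn to do (tool deg) -0.05959038051154735
```

View pics/fin.png

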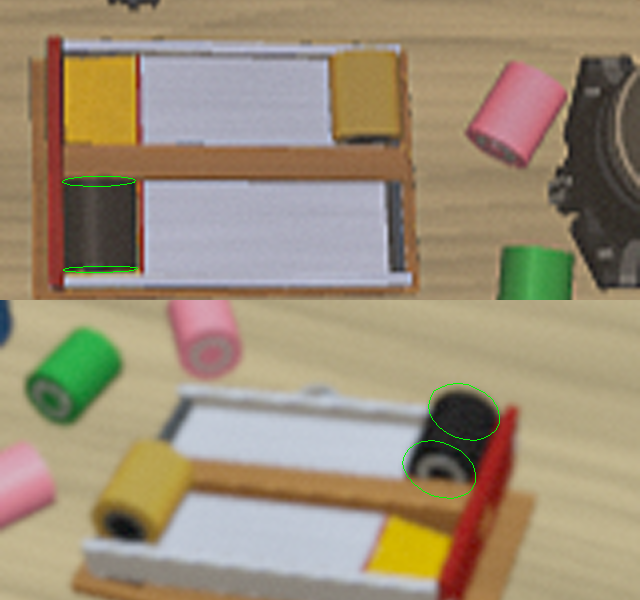

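View pics/fin_top.png

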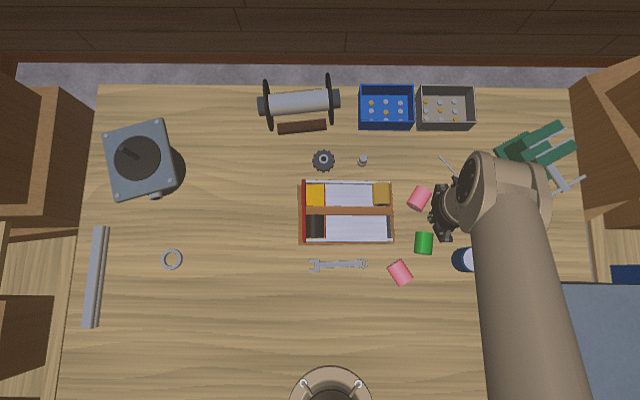

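The roller's outline matches its predicted resting place in the seat. The brass roller and the loose parts in view haven't moved, and the robot is clear.

```bash
python3 -c "
from bench import r
print(r.hand_in())"
```

```text
the job is handed in; nothing more can be done
None
```

The black roller is in the yellow seat against the red end stop. I pushed it there with the shut fingertips, vertical behind it, at about 25–40 mm/s. It rolled over the crest on its own, and I then backed off, lifted clear and handed in at about 11 s.

**Forces:** the readings at the end of each move stayed at 3 N or less, close to sensor noise, so I saw no sign of squeezing or ramming. They don't show peaks during a move.

**Last pictures:**
- **Black roller:** its outline matches the predicted resting place (bed x = 209, z = 16 mm) within about 1 px (roughly 3 mm) in the top view. In the scene view it is about 1–2 px off, the same offset my rack fit showed from the start.
- **Other parts:** by eye, the brass roller, gear, socket, wrench and collar are unmoved. The arm partly hid the grease can and screwdriver in the last top picture, so I couldn't fully check those two. The tool only passed well above that area.
- **Robot:** the fingertips ended at z = 0.23 m, off to the foot side of the rack and touching nothing.

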